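# Give the canisters back their own lids

### The arm

A 7-joint arm with a two-finger parallel gripper is mounted at the origin on a cart in front of the work surface, level with it; the furniture and walls round the work are solid. World frame = base frame: x ahead of the robot, y to its left, z up, the work surface at z = 0. Lengths are in m, angles in rad, forces in N, time in s.
With the tool pointing down it reaches from about 0.35 to 0.9 m from the base axis. Payload 8.1 kg.
Tool frame: the origin (TCP) lies at the very end of the fingers, on their centre line; the grasp point (between the pads) lies 19 mm behind it; z points along the fingers, y is the line along which they close (so a half turn about z gives the same grasp; the last joint's range is limited). The gripper opens to 92 mm and grips with 3 to 60 N. Pads are 19 mm wide; open, the fingers measure 130 mm over their backs; the gripper's body (75 mm by 190 mm) begins 47 mm behind the grasp point.
Start: joints at [-1.275, 0.434, 0.025, 1.573, -0.012, 1.134, -0.075], TCP at [0.243, 0.576, 0.227] pointing down, gripper open.
Joint ranges: [-2.62, 2.62], [-0.44, 2.09], [-1.27, 1.32], [0.08, 2.57], [-1.32, 4.46], [0.12, 2], [-2.74, 2.74]. Speed limits (rad/s): [2.22, 2.22, 3.01, 3.01, 3.14, 3.14, 3.14].

### API

Orientations are given as a unit quaternion [x, y, z, w].
In Python, from workcell import manip gives the robot as it stands.
- The arm moves only by the tool step_arm, never from a script. Its argument "steps" is a list of rows, each a list of 3 entries, a list of its own where there are three numbers: the shift along the world's x, y, z in m, then the turn, a rotation vector about the world's x, y, z in rad, then the finger opening in m, from 0 to 0.0918. In form: [[[tx, ty, tz], [wx, wy, wz], jaw], ...]. A call has exactly 8 rows; each row shifts and turns the commanded pose from where the row before left it; what a row does not reach is not made up. A row lasts 1/10 s, in which the tool goes at most 50 mm and 8.59 degrees, less where a joint would pass 70% of its speed; a pose out of reach is approached as far as the arm can. A call is refused whole if a number of a shift passes 0.05 or a number of a turn 0.15, either way. A call with a gripper value outside its range is refused whole. The fingers move at their own pace and stop on an object; "newtons" is the grip in N (left out, the last holds). Time passes only in rows, so rows that do not move let the fingers close, or fill a call up. It gives the time, the measured TCP pose, the force, the opening and the grip force at its end, in the units of the state.
- manip.state(): the state, without advancing time (a new reading comes with each control period).
- manip.capture(name): name is "side" or "top" or "wrist"; returns a dict with "image" (384x512x3 uint8, red, green, blue), "fov_y" (degrees; the focal length in pixels is half the picture's height over the tangent of half this angle, whatever the lens; pixels are square), "cx", "cy" (the principal point, pixels), "pose" (4x4, takes a point from camera to world coordinates); the wrist camera has in their place "tool_from_camera" (4x4, takes a point from camera to tool coordinates, whose origin is the TCP and whose axes are the flange's). Camera axes: x right, y up, looking along -z (the intrinsics and any distortion apply to the point x, -y, -z); pixel columns grow to the right and rows downward; lengths in m; the calibration is good to about 2 mm. A picture is of the moment at which its call begins: read the wrist's pose just before it. There is no depth.
- manip.close_job(): hands the job in; it is judged then, once.
The state is a dict: "t": time; "joints": joint angles; "qd": joint speeds; "joint_efforts": joint torques, N m; "tcp_pos": TCP position; "eef_rot": TCP orientation; "force": force on the tool from outside, world axes, zero at the start; "torque": the same for the moment, N m; "gripper_width": opening from 0.0 (shut) to 1.0 (fully open); "grip_force": force on a finger pad.
Only numpy, scipy, OpenCV 4.12 (cv2) and the standard library are available. Lean on these libraries where they do the work, as an engineer would, in place of code of your own. Each camera call takes 0.05 s, during which the arm holds its last target. There are 200 camera calls.

### The job

The four stoneware canisters are washed and dry, but each wears the lid of another: put every lid on the canister of its own colour, fully seated and level. A lid that has to wait may lie on the wooden board, never on the bare desk; drop none, and leave the canisters and the spice jar standing where they are.

Things in the scene. Friction and masses are not known exactly. Their poses are not given: they have to be found in the camera images.
- canister_white: Round white glazed stoneware canister, empty and open at the top, loose, about 0.7 kg. 74 mm high without lid, 102 mm across at the belly, 83 mm across at the neck; its mouth is 69 mm across inside, with a flat rim 7 mm wide. Origin at the centre of its underside, z up. It starts under another's lid.
- canister_blue: Round blue glazed stoneware canister, empty and open at the top, loose, about 0.7 kg. 74 mm high without lid, 102 mm across at the belly, 83 mm across at the neck; its mouth is 69 mm across inside, with a flat rim 7 mm wide. Origin at the centre of its underside, z up. It starts under another's lid.
- canister_terracotta: Round terracotta (orange-brown) glazed stoneware canister, empty and open at the top, loose, about 0.7 kg. 74 mm high without lid, 102 mm across at the belly, 83 mm across at the neck; its mouth is 69 mm across inside, with a flat rim 7 mm wide. Origin at the centre of its underside, z up. It starts under another's lid.
- canister_green: Round dark green glazed stoneware canister, empty and open at the top, loose, about 0.7 kg. 74 mm high without lid, 102 mm across at the belly, 83 mm across at the neck; its mouth is 69 mm across inside, with a flat rim 7 mm wide. Origin at the centre of its underside, z up. It starts under another's lid.
- lid_white: The white lid, loose, about 0.14 kg, 84 mm across, 56 mm high. From below: plug 12 mm deep, tapering from 64 to 54 mm across at its foot; flange 9 mm thick that rests on the rim; round knob 25 mm across, gripped 30 to 54 mm above the foot (lid's top face at 22 mm). Origin: centre of the plug's foot, z up; seated, it is 62 mm above the canister's origin. All lids fit all canisters; at the start it sits on a wrong one.
- lid_blue: The blue lid, loose, about 0.14 kg, 84 mm across, 56 mm high. From below: plug 12 mm deep, tapering from 64 to 54 mm across at its foot; flange 9 mm thick that rests on the rim; round knob 25 mm across, gripped 30 to 54 mm above the foot (lid's top face at 22 mm). Origin: centre of the plug's foot, z up; seated, it is 62 mm above the canister's origin. All lids fit all canisters; at the start it sits on a wrong one.
- lid_terracotta: The terracotta (orange-brown) lid, loose, about 0.14 kg, 84 mm across, 56 mm high. From below: plug 12 mm deep, tapering from 64 to 54 mm across at its foot; flange 9 mm thick that rests on the rim; round knob 25 mm across, gripped 30 to 54 mm above the foot (lid's top face at 22 mm). Origin: centre of the plug's foot, z up; seated, it is 62 mm above the canister's origin. All lids fit all canisters; at the start it sits on a wrong one.
- lid_green: The dark green lid, loose, about 0.14 kg, 84 mm across, 56 mm high. From below: plug 12 mm deep, tapering from 64 to 54 mm across at its foot; flange 9 mm thick that rests on the rim; round knob 25 mm across, gripped 30 to 54 mm above the foot (lid's top face at 22 mm). Origin: centre of the plug's foot, z up; seated, it is 62 mm above the canister's origin. All lids fit all canisters; at the start it sits on a wrong one.
- board: Small wooden board lying flat on the desk, fixed; 120 mm along its x, 200 mm along its y, 14 mm thick, room for two lids side by side along its y. Origin at the centre of its underside.
- spice_jar: Glass spice jar with a dark brown cap and green-orange label, standing loose behind the canisters, 44 mm across, 105 mm high; not part of the job. Origin at the centre of its underside.

How it is judged:
At the end, for the whole second after the job is handed in: Each lid sits on the canister of its own colour: centred within 7 mm, its foot 59 to 65 mm above the canister's underside, tilted less than 0.06 rad, released and at rest; all canisters upright on the desk (horizontal distance between lid_white and canister_white below 0.007 m and z of lid_white in the frame of canister_white between 0.059 and 0.065 m and angle between each of lid_white, lid_blue, lid_terracotta, lid_green's own z axis and vertical below 0.06 rad and angle between each of canister_white, canister_blue, canister_terracotta, canister_green's own z axis and vertical below 0.05 rad and height (world z) of each of canister_white, canister_blue, canister_terracotta, canister_green below 0.005 m and linear speed of each of lid_white, canister_white, lid_blue, canister_blue, lid_terracotta, canister_terracotta, lid_green, canister_green below 0.02 m/s and contact force between each of lid_white, lid_blue, lid_terracotta, lid_green and the fingers below 0.05 N and horizontal distance between lid_blue and canister_blue below 0.007 m and z of lid_blue in the frame of canister_blue between 0.059 and 0.065 m and horizontal distance between lid_terracotta and canister_terracotta below 0.007 m and z of lid_terracotta in the frame of canister_terracotta between 0.059 and 0.065 m and horizontal distance between lid_green and canister_green below 0.007 m and z of lid_green in the frame of canister_green between 0.059 and 0.065 m); the robot touches nothing.
It fails at once if a lid touches down on the bare desk (its foot lower than 8 mm) (height (world z) of any of lid_white, lid_blue, lid_terracotta, lid_green below 0.008 m).
It fails at once if a lid is dropped or thrown (moves faster than 0.5 m/s while not held) ((linear speed of lid_white above 0.5 m/s and contact force between lid_white and the fingers below 0.05 N) or (linear speed of lid_blue above 0.5 m/s and contact force between lid_blue and the fingers below 0.05 N) or (linear speed of lid_terracotta above 0.5 m/s and contact force between lid_terracotta and the fingers below 0.05 N) or (linear speed of lid_green above 0.5 m/s and contact force between lid_green and the fingers below 0.05 N)).
It fails at once if a canister is moved more than 25 mm from where it stood, or tipped by more than 0.25 rad (distance of any of canister_white, canister_blue, canister_terracotta, canister_green from where it was at the start of the episode above 0.025 m or angle between any of canister_white, canister_blue, canister_terracotta, canister_green's own z axis and vertical above 0.25 rad).
It fails at once if the spice jar is moved more than 25 mm or tipped by more than 0.25 rad (distance of spice_jar from where it was at the start of the episode above 0.025 m or angle between spice_jar's own z axis and vertical above 0.25 rad).
It also fails if it takes over 134 s, if anything falls off the work surface, if the arm or the gripper's body presses on something with over 40 N, if the wrist force passes 120 N, or if a joint passes its speed limit or range.

## Working session

There is one attempt and no reset: what is moved stays moved. The work goes in short steps, Python scripts to look and compute and a tool call to move; the robot and the scene stay as the last step left them, time stands still between calls to the robot, and variables do not carry over. Pictures are saved under pics/ and viewed, at most 14 in all, crops included, and the job is handed in when it is done.

Besides the shell and the picture viewer there is one more tool, called after "Emit:" as name(argument=value, ...) on one line, values as JSON. step_arm: Moves the arm, as the interface text tells. Its arguments: {"type":"object","properties":{"steps":{"type":"array","items":{"type":"array"}},"newtons":{"type":"number"}},"required":["steps"]}

```bash
mkdir -p pics; cat > h.py <<'E'
import numpy as np, cv2
from workcell import manip
from scipy.spatial.transform import Rotation as R
def cap(n):
    s=manip.state(); c=manip.capture(n)
    if 'pose' not in c:
        T=np.eye(4);T[:3,:3]=R.from_quat(s['eef_rot']).as_matrix();T[:3,3]=s['tcp_pos']
        c['pose']=T@c['tool_from_camera']
    c['s']=s; return c
def ray(c,u,v):
    f=c['image'].shape[0]/2/np.tan(np.radians(c['fov_y'])/2)
    d=c['pose'][:3,:3]@np.array([(u-c['cx'])/f,-(v-c['cy'])/f,-1]); return c['pose'][:3,3],d
def onz(c,u,v,z):
    o,d=ray(c,u,v); return o+d*(z-o[2])/d[2]
def save(c,n): cv2.imwrite('pics/'+n+'.png',cv2.cvtColor(c['image'],cv2.COLOR_RGB2BGR))
E
python3 - <<'E'
from h import *
for n in ['top','side']:
    c=cap(n); save(c,n+'0'); print(n,{k:v for k,v in c.items() if k not in('image','s')})
print(c['s'])
E
```

```text
top {'fov_y': 48.341513875356505, 'cx': 256.25759896080575, 'cy': 191.02156606439655, 'pose': array([[-0.10917477,  0.97136626, -0.21101769,  0.28656702],
       [-0.99401525, -0.10750021,  0.01942639, -0.04545065],
       [-0.00381431,  0.21187567,  0.97728918,  1.17847346],
       [ 0.        ,  0.        ,  0.        ,  1.        ]])}
side {'fov_y': 56.48006272257117, 'cx': 255.577361556561, 'cy': 190.6186218876799, 'pose': array([[ 0.91121586,  0.27422014, -0.3073906 ,  0.13933519],
       [-0.41142787,  0.5690512 , -0.7119746 , -0.89778986],
       [-0.02031679,  0.77523161,  0.63135029,  0.79680219],
       [ 0.        ,  0.        ,  0.        ,  1.        ]])}
{'t': 0.05, 'joints': array([-1.2745891 ,  0.4352398 ,  0.02498889,  1.57408635, -0.0116025 ,
        1.13399045, -0.07508921]), 'qd': array([-0.00132508, -0.00039652, -0.0008177 , -0.00039037, -0.00011494,
        0.00057732,  0.00106843]), 'joint_efforts': array([ 4.56891954e-03, -6.69775772e+01,  9.89412591e-01, -3.15494978e+01,
       -6.07254915e-02,  3.74082383e-02,  5.10251425e-05]), 'tcp_pos': array([0.24256394, 0.57546281, 0.22593886]), 'eef_rot': array([ 1.98121199e-01,  9.80177212e-01, -7.85034223e-04, -8.31102329e-05]), 'force': array([0.1073915 , 0.07252568, 0.76369315]), 'torque': array([-0.04168936,  0.0159627 , -0.00035347]), 'grip_force': 0.0, 'gripper_width': 1.0018056417334642}
```

View pics/top0.png

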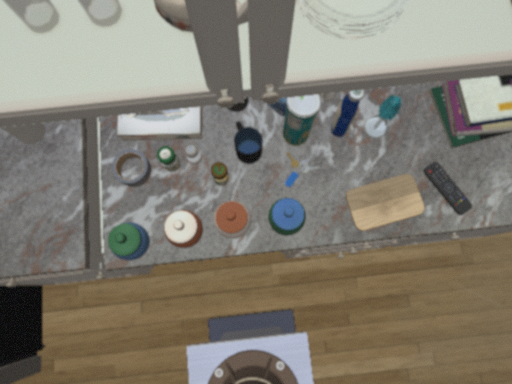

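View pics/side0.png

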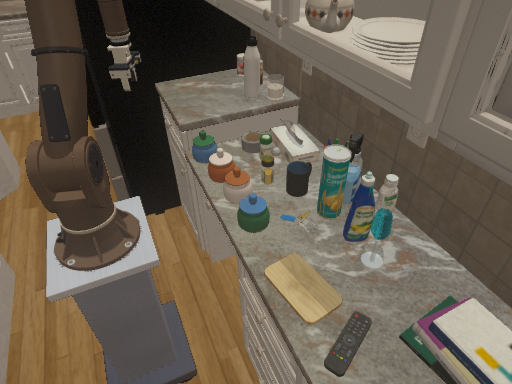

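Top view: green lid on blue (125,240), white lid on terracotta (183,228), terracotta lid on white (232,218), blue lid on green (287,215), and the board at (385,201). That makes two swaps, which the board can serve.

```bash
cat > m.py <<'E'
from h import *
c=cap('top'); im=c['image']
hsv=cv2.cvtColor(im,cv2.COLOR_RGB2HSV)
P={'green':(125,238),'white':(182,227),'terracotta':(232,217),'blue':(288,214),'board':(385,201)}
for n,(u,v) in P.items():
    px=np.median(im[v-3:v+4,u-3:u+4].reshape(-1,3),0)
    lab=cv2.cvtColor(im,cv2.COLOR_RGB2LAB).astype(float)
    l0=np.median(lab[v+3:v+10,u-4:u+5].reshape(-1,3),0)
    d=np.abs(lab-l0); m=((d[...,0]<45)&(np.hypot(d[...,1],d[...,2])<10)).astype(np.uint8)
    w=np.zeros_like(m); r=45 if n=='board' else 22; w[v-r:v+r,u-r:u+r]=1; m=cv2.morphologyEx(m*w,cv2.MORPH_OPEN,np.ones((3,3)))
    cs=max(cv2.findContours(m,0,2)[0],key=cv2.contourArea); 
    if n=='board':
        (a,b),_,_=cv2.minAreaRect(cs); bx=cv2.boxPoints(cv2.minAreaRect(cs)); q=np.array([onz(c,*p,.014)[:2] for p in bx])
        print(n,q.mean(0).round(4),np.linalg.norm(np.diff(q,axis=0),axis=1).round(3),q.round(3).tolist())
    else:
        (a,b),ax,an=cv2.fitEllipse(cv2.convexHull(cs)); x=onz(c,a,b,.080); s=np.linalg.norm(x-c['pose'][:3,3])/(192/np.tan(np.radians(c['fov_y']/2)))
        print(n,(a,b),x.round(4),'diam',np.array(ax)*s)
E
python3 m.py
```

```text
green (123.70156860351562, 239.18373107910156) [0.4354 0.2848 0.08  ] diam [0.0822143  0.08744961]
white (179.98648071289062, 225.9607696533203) [0.4536 0.1386 0.08  ] diam [0.08081534 0.08364863]
terracotta (231.0550537109375, 216.75839233398438) [0.463  0.0052 0.08  ] diam [0.08021613 0.08147655]
blue (287.4996032714844, 213.24188232421875) [ 0.4561 -0.1415  0.08  ] diam [0.07923175 0.0799639 ]
board [ 0.4696 -0.4193] [0.21  0.125 0.205] [[0.512, -0.309], [0.551, -0.515], [0.426, -0.528], [0.39, -0.325]]
```

Emit:
step_arm(steps=[[[0.013, -0.045, 0], [0, 0, 0], 0.06], [[0.013, -0.045, 0], [0, 0, 0], 0.06], [[0.013, -0.045, 0], [0, 0, 0], 0.06], [[0.013, -0.045, 0], [0, 0, 0], 0.06], [[0.013, -0.045, 0], [0, 0, 0], 0.06], [[0.013, -0.045, 0], [0, 0, 0], 0.06], [[0.013, -0.045, 0], [0, 0, 0], 0.06], [[0.013, -0.045, 0], [0, 0, 0], 0.06]])

```text
t: 0.95
tcp_pos: [0.3468, 0.214, 0.2268]
eef_rot: [0.198, 0.98, 0.0, 0.0]
force: [0.8, -0.1, 0.2]
gripper_width: 0.653
grip_force: 0.0
```

Emit:
step_arm(steps=[[[0.013, -0.045, 0], [0, 0, 0], 0.06], [[0.013, -0.045, 0], [0, 0, 0], 0.06], [[0.013, -0.045, 0], [0, 0, 0], 0.06], [[0.013, -0.045, 0], [0, 0, 0], 0.06], [[0.013, -0.045, 0], [0, 0, 0], 0.06], [[0.013, -0.045, 0], [0, 0, 0], 0.06], [[0.013, -0.045, 0], [0, 0, 0], 0.06], [[0.009, -0.042, 0], [0, 0, 0], 0.06]])

```text
t: 1.75
tcp_pos: [0.4471, -0.1432, 0.2269]
eef_rot: [0.198, 0.98, -0.0, 0.0]
force: [0.8, 1.0, 0.3]
gripper_width: 0.652
grip_force: 0.0
```

```bash
python3 - <<'E'
from h import *
c=cap('wrist'); save(c,'w1'); print(c['s']['tcp_pos'],c['s']['eef_rot'],c['s']['joints'].round(2),c['fov_y'],c['cx'],c['cy'],c['tool_from_camera'].round(3).tolist(),c['s']['t'])
f=192/np.tan(np.radians(c['fov_y']/2)); p=np.linalg.inv(c['pose'])@[.4561,-.1415,.118,1]; print(c['cx']-f*p[0]/p[2],c['cy']+f*p[1]/p[2])
E
```

```text
[ 0.44710531 -0.14315159  0.22686322] [ 1.98124090e-01  9.80176879e-01 -3.23756043e-05  3.59663627e-04] [-0.29  0.18  0.57  1.97 -0.12  1.02  1.51] 68.89933183602352 253.6560586448404 187.7319400767831 [[0.0, 0.952, 0.306, 0.084], [1.0, -0.0, 0.0, 0.0], [0.0, 0.306, -0.952, -0.159], [0.0, 0.0, 0.0, 1.0]] 1.75
258.3961636706963 192.34067185691012
```

View pics/w1.png

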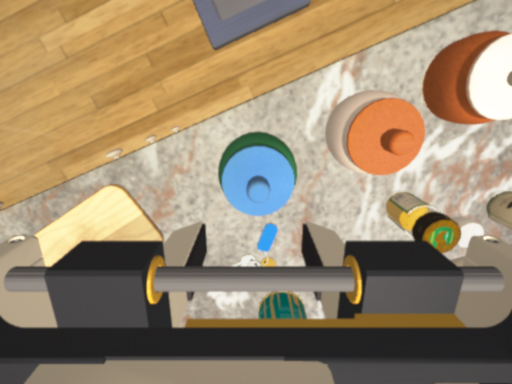

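```bash
cat >> h.py <<'E'
def proj(c,p):
    f=192/np.tan(np.radians(c['fov_y']/2)); q=np.linalg.inv(c['pose'])@[*p,1]; return c['cx']-f*q[0]/q[2],c['cy']+f*q[1]/q[2]
def disc(c,xy,z=.081,tol=14,off=.028,rad=.062,ltol=70):
    """lid disc near xy (world): colour sampled around the knob, contour cast to plane z, circle in world"""
    lab=cv2.cvtColor(c['image'],cv2.COLOR_RGB2LAB).astype(float); h,w=lab.shape[:2]
    sm=[]
    for a in np.arange(0,6.28,.4):
        u,v=proj(c,(xy[0]+off*np.cos(a),xy[1]+off*np.sin(a),z)); u,v=int(round(u)),int(round(v))
        if 0<=u<w and 0<=v<h: sm.append(lab[v,u])
    l0=np.median(sm,0); d=np.abs(lab-l0); m=((d[...,0]<ltol)&(np.hypot(d[...,1],d[...,2])<tol)).astype(np.uint8)
    vv,uu=np.mgrid[:h,:w]; f=192/np.tan(np.radians(c['fov_y']/2))
    D=np.stack([(uu-c['cx'])/f,-(vv-c['cy'])/f,-np.ones_like(uu)],-1)@c['pose'][:3,:3].T; o=c['pose'][:3,3]
    W=o[:2]+D[...,:2]*((z-o[2])/D[...,2])[...,None]
    m=cv2.morphologyEx(m*(np.hypot(W[...,0]-xy[0],W[...,1]-xy[1])<rad).astype(np.uint8),cv2.MORPH_OPEN,np.ones((3,3)))
    cs=max(cv2.findContours(m,0,2)[0],key=cv2.contourArea)[:,0]
    q=np.array([W[v,u] for u,v in cs],np.float32)
    q=cv2.convexHull(q)[:,0]
    A=np.c_[2*q,np.ones(len(q))]; s=np.linalg.lstsq(A,(q**2).sum(1),rcond=None)[0]; r=np.sqrt(s[2]+s[0]**2+s[1]**2)
    (mx,my),mr=cv2.minEnclosingCircle(q)
    return s[:2].round(4),r.round(4),(round(mx,4),round(my,4),round(mr,4))
E
python3 - <<'E'
from h import *
c=cap('wrist'); print(disc(c,(.4561,-.1415))); print(disc(c,(.463,.0052)))
t=cap('top')
for p in [(.4354,.2848),(.4536,.1386),(.463,.0052),(.4561,-.1415)]: print(disc(t,p))
E
```

```text
(array([ 0.4561, -0.1416]), np.float64(0.0407), (0.4563, -0.1417, 0.0412))
(array([0.4635, 0.0047]), np.float64(0.0409), (0.4638, 0.0048, 0.0413))
(array([0.4355, 0.2846]), np.float64(0.0406), (0.4358, 0.2844, 0.0413))
(array([0.4577, 0.1391]), np.float64(0.0442), (0.459, 0.1381, 0.0479))
(array([0.4634, 0.005 ]), np.float64(0.041), (0.4635, 0.0048, 0.0416))
(array([ 0.4561, -0.1415]), np.float64(0.0616), (0.4561, -0.1414, 0.062))
```

Emit:
step_arm(steps=[[[0.009, 0.001, 0], [0, 0, 0], 0.06], [[0, 0, -0.03], [0, 0, 0], 0.06], [[0, 0, -0.03], [0, 0, 0], 0.06], [[0, 0, -0.03], [0, 0, 0], 0.06], [[0, 0, -0.02], [0, 0, 0], 0.06], [[0, 0, -0.015], [0, 0, 0], 0.06], [[0, 0, -0.008], [0, 0, 0], 0.06], [[0, 0, 0], [0, 0, 0], 0.06]])

```text
t: 2.7
tcp_pos: [0.4556, -0.1387, 0.093]
eef_rot: [0.197, 0.98, 0.0, -0.001]
force: [-0.1, -0.0, 0.4]
gripper_width: 0.651
grip_force: 0.0
```

Emit:
step_arm(steps=[[[0.0005, -0.003, -0.003], [0, 0, 0], 0.06], [[0, 0, 0], [0, 0, 0], 0.045], [[0, 0, 0], [0, 0, 0], 0.032], [[0, 0, 0], [0, 0, 0], 0.025], [[0, 0, 0], [0, 0, 0], 0.015], [[0, 0, 0], [0, 0, 0], 0.01], [[0, 0, 0], [0, 0, 0], 0.01], [[0, 0, 0], [0, 0, 0], 0.01]], newtons=20)

```text
t: 3.5
tcp_pos: [0.4563, -0.143, 0.0909]
eef_rot: [0.198, 0.98, 0.0, 0.0]
force: [0.0, -0.2, 1.5]
gripper_width: 0.265
grip_force: 20.0
```

Emit:
step_arm(steps=[[[0, 0, 0.008], [0, 0, 0], 0.01], [[0, 0, 0.015], [0, 0, 0], 0.01], [[0, 0, 0.025], [0, 0, 0], 0.01], [[0, 0, 0.025], [0, 0, 0], 0.01], [[0, -0.012, 0.007], [0, 0, 0], 0.01], [[0.001, -0.024, 0], [0, 0, 0], 0.01], [[0.002, -0.035, 0], [0, 0, 0], 0.01], [[0.002, -0.04, 0], [0, 0, 0], 0.01]])

```text
t: 4.3
tcp_pos: [0.4611, -0.2547, 0.1705]
eef_rot: [0.197, 0.98, 0.0, -0.0]
force: [0.3, 0.4, -0.8]
gripper_width: 0.26
grip_force: 20.0
```

Emit:
step_arm(steps=[[[0.002, -0.04, 0], [0, 0, 0], 0.01], [[0.002, -0.04, 0], [0, 0, 0], 0.01], [[0.002, -0.04, 0], [0, 0, 0], 0.01], [[0.002, -0.028, 0], [0, 0, 0], 0.01], [[0.001, -0.015, -0.01], [0, 0, 0], 0.01], [[0, -0.004, -0.025], [0, 0, 0], 0.01], [[0, 0, -0.03], [0, 0, 0], 0.01], [[0, 0, -0.02], [0, 0, 0], 0.01]])

```text
t: 5.1
tcp_pos: [0.4691, -0.4196, 0.0826]
eef_rot: [0.198, 0.98, 0.001, -0.001]
force: [0.1, 1.1, -1.1]
gripper_width: 0.269
grip_force: 20.0
```

```bash
python3 - <<'E'
from h import *
c=cap('side'); cv2.imwrite('pics/s1.png',cv2.resize(cv2.cvtColor(c['image'][130:384,170:470],cv2.COLOR_RGB2BGR),None,fx=2,fy=2))
s=manip.state(); print(s['t'],s['tcp_pos'],s['eef_rot'],s['force'],s['gripper_width'],s['grip_force'])
E
```

```text
5.15 [ 0.46807323 -0.41825978  0.07987431] [ 0.19781938  0.9802316   0.0017957  -0.00320468] [-0.91958514  1.88323774 -3.79648396] 0.26538859140027116 19.99996840953827
```

View pics/s1.png

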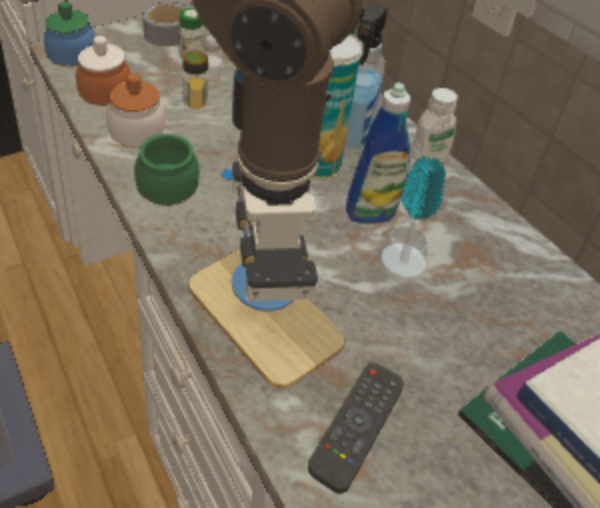

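The blue lid is held level over the board (crop pixel 265,285), and the green canister is open at (165,168). Next I lower the lid.

Emit:
step_arm(steps=[[[0, 0, -0.012], [0, 0, 0], 0.01], [[0, 0, -0.01], [0, 0, 0], 0.01], [[0, 0, -0.006], [0, 0, 0], 0.01], [[0, 0, -0.004], [0, 0, 0], 0.01], [[0, 0, -0.002], [0, 0, 0], 0.01], [[0, 0, -0.001], [0, 0, 0], 0.01], [[0, 0, 0], [0, 0, 0], 0.01], [[0, 0, 0], [0, 0, 0], 0.01]])

```text
t: 5.95
tcp_pos: [0.4704, -0.4212, 0.0511]
eef_rot: [0.198, 0.98, -0.0, 0.0]
force: [-0.6, -0.0, -1.9]
gripper_width: 0.266
grip_force: 20.0
```

Emit:
step_arm(steps=[[[0, 0, -0.002], [0, 0, 0], 0.01], [[0, 0, -0.002], [0, 0, 0], 0.01], [[0, 0, -0.002], [0, 0, 0], 0.01], [[0, 0, -0.001], [0, 0, 0], 0.01], [[0, 0, -0.001], [0, 0, 0], 0.01], [[0, 0, 0], [0, 0, 0], 0.01], [[0, 0, 0], [0, 0, 0], 0.01], [[0, 0, 0], [0, 0, 0], 0.01]])

```text
t: 6.75
tcp_pos: [0.4703, -0.4211, 0.0428]
eef_rot: [0.198, 0.98, 0.0, 0.0]
force: [0.4, -0.9, -1.4]
gripper_width: 0.267
grip_force: 20.0
```

Emit:
step_arm(steps=[[[0, 0, -0.001], [0, 0, 0], 0.01], [[0, 0, 0], [0, 0, 0], 0.01], [[0, 0, -0.001], [0, 0, 0], 0.01], [[0, 0, 0], [0, 0, 0], 0.01], [[0, 0, -0.0005], [0, 0, 0], 0.01], [[0, 0, 0], [0, 0, 0], 0.01], [[0, 0, 0], [0, 0, 0], 0.01], [[0, 0, 0], [0, 0, 0], 0.01]])

```text
t: 7.55
tcp_pos: [0.4705, -0.4213, 0.0422]
eef_rot: [0.198, 0.98, 0.0, 0.001]
force: [-4.9, 5.6, 20.3]
gripper_width: 0.271
grip_force: 20.0
```

Emit:
step_arm(steps=[[[0, 0, 0.001], [0, 0, 0], 0.01], [[0, 0, 0], [0, 0, 0], 0.028], [[0, 0, 0], [0, 0, 0], 0.04], [[0, 0, 0], [0, 0, 0], 0.06], [[0, 0, 0.005], [0, 0, 0], 0.06], [[0, 0, 0.02], [0, 0, 0], 0.06], [[0, 0, 0.035], [0, 0, 0], 0.06], [[0, 0, 0.045], [0, 0, 0], 0.06]])

```text
t: 8.35
tcp_pos: [0.4693, -0.4202, 0.1461]
eef_rot: [0.198, 0.98, 0.001, -0.002]
force: [1.1, -0.6, -0.5]
gripper_width: 0.653
grip_force: 0.0
```

```bash
python3 - <<'E'
from h import *
c=cap('wrist'); save(c,'w2'); print(c['s']['tcp_pos'],disc(c,(.470,-.421),z=.032))
f=cap('side');cv2.imwrite('pics/s2.png',cv2.cvtColor(f['image'],cv2.COLOR_RGB2BGR))
E
```

```text
[ 0.46930377 -0.42018847  0.1460649 ] (array([ 0.4701, -0.4205]), np.float64(0.0405), (0.4703, -0.4204, 0.0409))
```

View pics/w2.png

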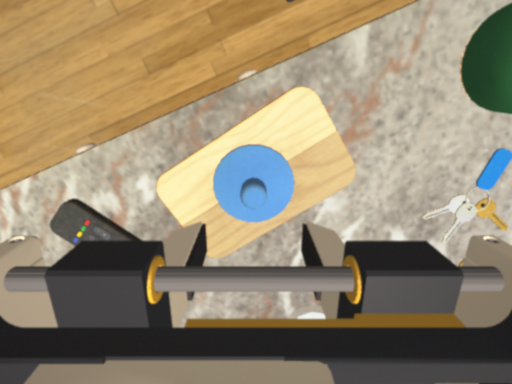

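The blue lid stands flat on the board at (254,182). Next is the green lid.

Emit:
step_arm(steps=[[[0, 0.01, 0.04], [0, 0, 0], 0.06], [[-0.002, 0.036, 0.03], [0, 0, 0], 0.06], [[-0.002, 0.047, 0], [0, 0, 0], 0.06], [[-0.002, 0.047, 0], [0, 0, 0], 0.06], [[-0.002, 0.047, 0], [0, 0, 0], 0.06], [[-0.002, 0.047, 0], [0, 0, 0], 0.06], [[-0.002, 0.047, 0], [0, 0, 0], 0.06], [[-0.002, 0.047, 0], [0, 0, 0], 0.06]])

```text
t: 9.25
tcp_pos: [0.4558, -0.0913, 0.2164]
eef_rot: [0.198, 0.98, 0.0, 0.0]
force: [0.5, -0.3, 0.5]
gripper_width: 0.652
grip_force: 0.0
```

Emit:
step_arm(steps=[[[-0.002, 0.047, 0], [0, 0, 0], 0.06], [[-0.003, 0.047, 0], [0, 0, 0], 0.06], [[-0.003, 0.047, 0], [0, 0, 0], 0.06], [[-0.003, 0.047, 0], [0, 0, 0], 0.06], [[-0.003, 0.047, 0], [0, 0, 0], 0.06], [[-0.003, 0.047, 0], [0, 0, 0], 0.06], [[-0.003, 0.047, 0], [0, 0, 0], 0.06], [[-0.002, 0.025, 0], [0, 0, 0], 0.06]])

```text
t: 10.05
tcp_pos: [0.4332, 0.2653, 0.2162]
eef_rot: [0.196, 0.981, 0.001, -0.0]
force: [0.6, -0.3, 0.9]
gripper_width: 0.653
grip_force: 0.0
```

```bash
python3 - <<'E'
from h import *
c=cap('wrist'); save(c,'w3'); print(c['s']['tcp_pos'],disc(c,(.4355,.2846)),disc(c,(.4546,.139),tol=8,ltol=45))
E
```

```text
[0.43315422 0.26533467 0.21616144] (array([0.436 , 0.2858]), np.float64(0.0404), (0.4361, 0.2859, 0.0408)) (array([0.4135, 0.1128]), np.float64(0.0166), (0.4126, 0.1133, 0.0195))
```

View pics/w3.png

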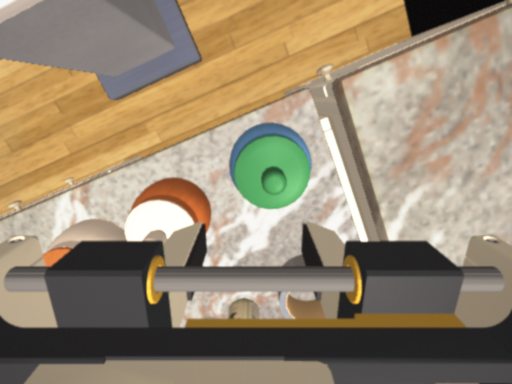

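Emit:
step_arm(steps=[[[0.002, 0.021, 0], [0, 0, 0], 0.06], [[0, 0, -0.03], [0, 0, 0], 0.06], [[0, 0, -0.03], [0, 0, 0], 0.06], [[0, 0, -0.03], [0, 0, 0], 0.06], [[0, 0, -0.018], [0, 0, 0], 0.06], [[0, 0, -0.01], [0, 0, 0], 0.06], [[0, 0, -0.005], [0, 0, 0], 0.06], [[0, 0, 0], [0, 0, 0], 0.06]])

```text
t: 10.9
tcp_pos: [0.4365, 0.2819, 0.0933]
eef_rot: [0.198, 0.98, -0.0, 0.0]
force: [0.8, -0.3, 0.2]
gripper_width: 0.656
grip_force: 0.0
```

Emit:
step_arm(steps=[[[-0.0005, 0.003, -0.002], [0, 0, 0], 0.06], [[0, 0, 0], [0, 0, 0], 0.045], [[0, 0, 0], [0, 0, 0], 0.032], [[0, 0, 0], [0, 0, 0], 0.025], [[0, 0, 0], [0, 0, 0], 0.015], [[0, 0, 0], [0, 0, 0], 0.01], [[0, 0, 0], [0, 0, 0], 0.01], [[0, 0, 0], [0, 0, 0], 0.01]])

```text
t: 11.7
tcp_pos: [0.4358, 0.285, 0.0913]
eef_rot: [0.198, 0.98, 0.0, 0.0]
force: [-0.1, -0.4, 1.1]
gripper_width: 0.265
grip_force: 20.0
```

Emit:
step_arm(steps=[[[0, 0, 0.008], [0, 0, 0], 0.01], [[0, 0, 0.02], [0, 0, 0], 0.01], [[0, 0, 0.03], [0, 0, 0], 0.01], [[0, 0, 0.03], [0, 0, 0], 0.01], [[0, -0.01, 0.015], [0, 0, 0], 0.01], [[0.001, -0.025, 0.005], [0, 0, 0], 0.01], [[0.002, -0.04, 0], [0, 0, 0], 0.01], [[0.002, -0.045, 0], [0, 0, 0], 0.01]])

```text
t: 12.5
tcp_pos: [0.4407, 0.1646, 0.1999]
eef_rot: [0.197, 0.98, 0.0, 0.0]
force: [0.1, 0.0, -0.8]
gripper_width: 0.268
grip_force: 20.0
```

Emit:
step_arm(steps=[[[0.002, -0.045, 0], [0, 0, 0], 0.01], [[0.002, -0.045, 0], [0, 0, 0], 0.01], [[0.002, -0.045, 0], [0, 0, 0], 0.01], [[0.002, -0.045, 0], [0, 0, 0], 0.01], [[0.002, -0.045, 0], [0, 0, 0], 0.01], [[0.002, -0.04, 0], [0, 0, 0], 0.01], [[0.002, -0.03, 0], [0, 0, 0], 0.01], [[0.001, -0.015, 0], [0, 0, 0], 0.01]])

```text
t: 13.3
tcp_pos: [0.4552, -0.1483, 0.1998]
eef_rot: [0.2, 0.98, -0.0, 0.0]
force: [-0.6, -0.0, -1.3]
gripper_width: 0.266
grip_force: 20.0
```

Emit:
step_arm(steps=[[[0, 0, -0.01], [0, 0, 0], 0.01], [[0, 0, -0.02], [0, 0, 0], 0.01], [[0, 0, -0.02], [0, 0, 0], 0.01], [[0, 0, -0.015], [0, 0, 0], 0.01], [[0, 0, 0], [0, 0, 0], 0.01], [[0, 0, 0], [0, 0, 0], 0.01], [[0, 0, 0], [0, 0, 0], 0.01], [[0, 0, 0], [0, 0, 0], 0.01]])

```text
t: 14.1
tcp_pos: [0.4563, -0.1449, 0.135]
eef_rot: [0.198, 0.98, 0.0, 0.001]
force: [0.2, -0.4, -0.6]
gripper_width: 0.265
grip_force: 20.0
```

```bash
python3 - <<'E'
from h import *
c=cap('wrist'); save(c,'w4'); print(c['s']['tcp_pos'],c['s']['force'])
s=cap('side'); cv2.imwrite('pics/s4.png',cv2.resize(cv2.cvtColor(s['image'][130:270,180:380],cv2.COLOR_RGB2BGR),None,fx=3,fy=3))
E
```

```text
[ 0.45629057 -0.14491103  0.13499598] [ 0.17585359 -0.44260161 -0.58086544]
```

View pics/w4.png

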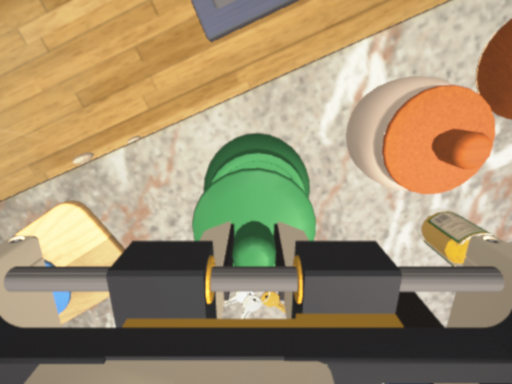

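The green lid is level above the green canister, roughly centred. I correct y by 2 mm and lower.

Emit:
step_arm(steps=[[[0, 0.0025, 0], [0, 0, 0], 0.01], [[0, 0, -0.012], [0, 0, 0], 0.01], [[0, 0, -0.01], [0, 0, 0], 0.01], [[0, 0, -0.008], [0, 0, 0], 0.01], [[0, 0, -0.004], [0, 0, 0], 0.01], [[0, 0, -0.003], [0, 0, 0], 0.01], [[0, 0, -0.002], [0, 0, 0], 0.01], [[0, 0, 0], [0, 0, 0], 0.01]])

```text
t: 15.0
tcp_pos: [0.4557, -0.1426, 0.0951]
eef_rot: [0.198, 0.98, -0.0, -0.0]
force: [-0.5, -0.1, -0.9]
gripper_width: 0.267
grip_force: 20.0
```

Emit:
step_arm(steps=[[[0, 0, -0.001], [0, 0, 0], 0.01], [[0, 0, -0.001], [0, 0, 0], 0.01], [[0, 0, -0.001], [0, 0, 0], 0.01], [[0, 0, 0], [0, 0, 0], 0.01], [[0, 0, -0.001], [0, 0, 0], 0.01], [[0, 0, 0], [0, 0, 0], 0.01], [[0, 0, 0], [0, 0, 0], 0.01], [[0, 0, 0], [0, 0, 0], 0.01]])

```text
t: 15.8
tcp_pos: [0.4558, -0.1426, 0.0913]
eef_rot: [0.198, 0.98, 0.0, 0.0]
force: [-0.2, -0.6, 1.4]
gripper_width: 0.262
grip_force: 20.0
```

Emit:
step_arm(steps=[[[0, 0, 0], [0, 0, 0], 0.026], [[0, 0, 0], [0, 0, 0], 0.03], [[0, 0, 0], [0, 0, 0], 0.045], [[0, 0, 0], [0, 0, 0], 0.06], [[0, 0, 0.005], [0, 0, 0], 0.06], [[0, 0, 0.025], [0, 0, 0], 0.06], [[0, 0, 0.04], [0, 0, 0], 0.06], [[0, 0, 0.04], [0, 0, 0], 0.06]])

```text
t: 16.6
tcp_pos: [0.4551, -0.1427, 0.2025]
eef_rot: [0.198, 0.98, -0.0, -0.001]
force: [1.6, 1.0, 0.1]
gripper_width: 0.656
grip_force: 0.0
```

```bash
python3 - <<'E'
from h import *
c=cap('wrist'); save(c,'w5'); print(c['s']['tcp_pos'],disc(c,(.456,-.142)))
E
```

```text
[ 0.45505714 -0.14271785  0.20254724] (array([ 0.4555, -0.1406]), np.float64(0.0416), (0.4552, -0.1392, 0.0438))
```

View pics/w5.png

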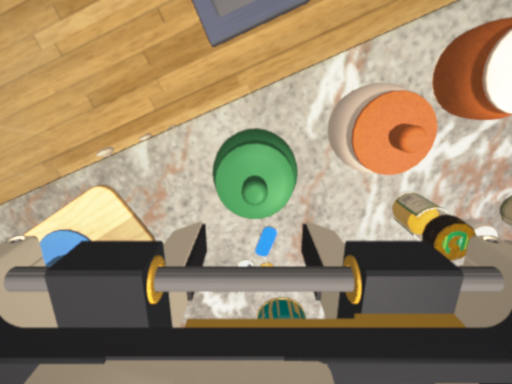

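The green lid is seated level at (255,175). Next I fetch the blue lid.

Emit:
step_arm(steps=[[[0.002, -0.025, 0], [0, 0, 0], 0.06], [[0.002, -0.045, 0], [0, 0, 0], 0.06], [[0.002, -0.045, 0], [0, 0, 0], 0.06], [[0.002, -0.045, 0], [0, 0, 0], 0.06], [[0.002, -0.045, 0], [0, 0, 0], 0.06], [[0.002, -0.045, 0], [0, 0, 0], 0.06], [[0.002, -0.028, -0.01], [0, 0, 0], 0.06], [[0, 0, -0.03], [0, 0, 0], 0.06]])

```text
t: 17.45
tcp_pos: [0.4693, -0.4272, 0.1635]
eef_rot: [0.201, 0.98, -0.003, 0.002]
force: [-0.1, -0.5, 0.2]
gripper_width: 0.657
grip_force: 0.0
```

Emit:
step_arm(steps=[[[0, 0, -0.035], [0, 0, 0], 0.06], [[0, 0, -0.035], [0, 0, 0], 0.06], [[0, 0, -0.025], [0, 0, 0], 0.06], [[0, 0, -0.015], [0, 0, 0], 0.06], [[0, 0, 0], [0, 0, 0], 0.06], [[0, 0, 0], [0, 0, 0], 0.06], [[0, 0, 0], [0, 0, 0], 0.06], [[0, 0, 0], [0, 0, 0], 0.06]])

```text
t: 18.25
tcp_pos: [0.4704, -0.4212, 0.0527]
eef_rot: [0.198, 0.98, -0.0, 0.001]
force: [0.5, -1.1, -0.0]
gripper_width: 0.655
grip_force: 0.0
```

Emit:
step_arm(steps=[[[0, 0.0005, -0.007], [0, 0, 0], 0.06], [[0, 0, -0.002], [0, 0, 0], 0.045], [[0, 0, 0], [0, 0, 0], 0.032], [[0, 0, 0], [0, 0, 0], 0.025], [[0, 0, 0], [0, 0, 0], 0.015], [[0, 0, 0], [0, 0, 0], 0.01], [[0, 0, 0], [0, 0, 0], 0.01], [[0, 0, 0], [0, 0, 0], 0.01]])

```text
t: 19.05
tcp_pos: [0.4697, -0.4202, 0.0423]
eef_rot: [0.198, 0.98, -0.0, 0.0]
force: [-0.2, -0.4, 0.5]
gripper_width: 0.267
grip_force: 20.0
```

Emit:
step_arm(steps=[[[0, 0, 0.008], [0, 0, 0], 0.01], [[0, 0, 0.02], [0, 0, 0], 0.01], [[0, 0, 0.035], [0, 0, 0], 0.01], [[0, 0, 0.04], [0, 0, 0], 0.01], [[0, 0, 0.04], [0, 0, 0], 0.01], [[0, 0.015, 0.016], [0, 0, 0], 0.01], [[-0.002, 0.03, 0], [0, 0, 0], 0.01], [[-0.002, 0.045, 0], [0, 0, 0], 0.01]])

```text
t: 19.85
tcp_pos: [0.4652, -0.3315, 0.2026]
eef_rot: [0.2, 0.98, -0.001, 0.001]
force: [0.9, 0.6, -1.3]
gripper_width: 0.267
grip_force: 20.0
```

Emit:
step_arm(steps=[[[-0.002, 0.046, 0], [0, 0, 0], 0.01], [[-0.002, 0.046, 0], [0, 0, 0], 0.01], [[-0.002, 0.046, 0], [0, 0, 0], 0.01], [[-0.002, 0.046, 0], [0, 0, 0], 0.01], [[-0.002, 0.046, 0], [0, 0, 0], 0.01], [[-0.002, 0.046, 0], [0, 0, 0], 0.01], [[-0.002, 0.046, 0], [0, 0, 0], 0.01], [[-0.002, 0.046, 0], [0, 0, 0], 0.01]])

```text
t: 20.65
tcp_pos: [0.4493, 0.0396, 0.2019]
eef_rot: [0.198, 0.98, 0.0, 0.0]
force: [1.9, -0.3, -0.5]
gripper_width: 0.266
grip_force: 20.0
```

Emit:
step_arm(steps=[[[-0.002, 0.046, 0], [0, 0, 0], 0.01], [[-0.002, 0.046, 0], [0, 0, 0], 0.01], [[-0.002, 0.046, 0], [0, 0, 0], 0.01], [[-0.002, 0.046, 0], [0, 0, 0], 0.01], [[-0.002, 0.04, 0], [0, 0, 0], 0.01], [[-0.002, 0.02, 0], [0, 0, 0], 0.01], [[-0.002, 0.003, 0], [0, 0, 0], 0.01], [[0, 0, 0], [0, 0, 0], 0.01]])

```text
t: 21.45
tcp_pos: [0.4354, 0.2847, 0.2013]
eef_rot: [0.198, 0.98, -0.0, -0.0]
force: [0.6, -1.0, -0.4]
gripper_width: 0.267
grip_force: 20.0
```

Emit:
step_arm(steps=[[[0, 0, -0.015], [0, 0, 0], 0.01], [[0, 0, -0.03], [0, 0, 0], 0.01], [[0, 0, -0.025], [0, 0, 0], 0.01], [[0, 0, -0.015], [0, 0, 0], 0.01], [[0, 0, -0.01], [0, 0, 0], 0.01], [[0, 0, -0.007], [0, 0, 0], 0.01], [[0, 0, -0.003], [0, 0, 0], 0.01], [[0, 0, -0.001], [0, 0, 0], 0.01]])

```text
t: 22.25
tcp_pos: [0.436, 0.2848, 0.0955]
eef_rot: [0.198, 0.98, 0.0, 0.0]
force: [-0.7, -0.7, -0.5]
gripper_width: 0.263
grip_force: 20.0
```

Emit:
step_arm(steps=[[[0, 0, -0.001], [0, 0, 0], 0.01], [[0, 0, -0.001], [0, 0, 0], 0.01], [[0, 0, -0.001], [0, 0, 0], 0.01], [[0, 0, 0], [0, 0, 0], 0.01], [[0, 0, -0.001], [0, 0, 0], 0.01], [[0, 0, 0], [0, 0, 0], 0.01], [[0, 0, 0], [0, 0, 0], 0.01], [[0, 0, 0], [0, 0, 0], 0.01]])

```text
t: 23.05
tcp_pos: [0.4357, 0.285, 0.0913]
eef_rot: [0.198, 0.98, 0.0, 0.0]
force: [-0.2, 0.2, 0.0]
gripper_width: 0.267
grip_force: 20.0
```

Emit:
step_arm(steps=[[[0, 0, -0.0005], [0, 0, 0], 0.01], [[0, 0, 0], [0, 0, 0], 0.01], [[0, 0, -0.0004], [0, 0, 0], 0.01], [[0, 0, 0], [0, 0, 0], 0.01], [[0, 0, 0], [0, 0, 0], 0.01], [[0, 0, 0], [0, 0, 0], 0.01], [[0, 0, 0], [0, 0, 0], 0.01], [[0, 0, 0], [0, 0, 0], 0.01]])

```text
t: 23.85
tcp_pos: [0.4358, 0.285, 0.0906]
eef_rot: [0.198, 0.98, 0.0, 0.0]
force: [-1.5, -1.0, 6.4]
gripper_width: 0.265
grip_force: 20.0
```

Contact at the expected height, so I release. White-lid canister is next along; I stop above to look at both.

Emit:
step_arm(steps=[[[0, 0, 0], [0, 0, 0], 0.026], [[0, 0, 0], [0, 0, 0], 0.03], [[0, 0, 0], [0, 0, 0], 0.045], [[0, 0, 0], [0, 0, 0], 0.06], [[0, 0, 0.005], [0, 0, 0], 0.06], [[0, 0, 0.025], [0, 0, 0], 0.06], [[0, 0, 0.04], [0, 0, 0], 0.06], [[0, 0, 0.04], [0, 0, 0], 0.06]])

```text
t: 24.65
tcp_pos: [0.4354, 0.2845, 0.2016]
eef_rot: [0.198, 0.98, -0.001, -0.0]
force: [1.1, 1.3, 0.0]
gripper_width: 0.653
grip_force: 0.0
```

```bash
python3 - <<'E'
from h import *
c=cap('wrist'); save(c,'w6'); print(c['s']['tcp_pos'],disc(c,(.4358,.285)))
E
```

```text
[0.43537655 0.28448898 0.20160926] (array([0.4348, 0.2875]), np.float64(0.0421), (0.435, 0.2885, 0.0445))
```

View pics/w6.png

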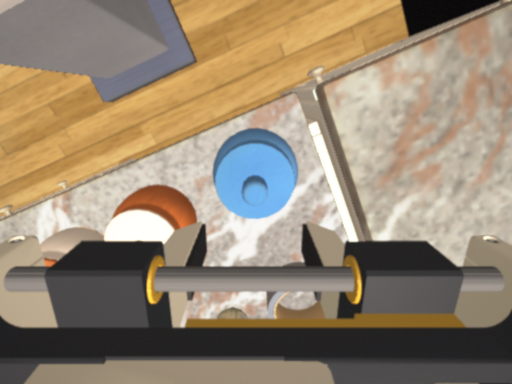

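Emit:
step_arm(steps=[[[0.003, -0.025, 0], [0, 0, 0], 0.06], [[0.004, -0.047, 0], [0, 0, 0], 0.06], [[0.004, -0.047, 0], [0, 0, 0], 0.06], [[0.004, -0.047, 0], [0, 0, 0], 0.06], [[0.004, -0.047, 0], [0, 0, 0], 0.06], [[0.004, -0.04, 0], [0, 0, 0], 0.06], [[0.004, -0.027, 0], [0, 0, 0], 0.06], [[0, 0, 0], [0, 0, 0], 0.06]])

```text
t: 25.5
tcp_pos: [0.463, 0.0007, 0.201]
eef_rot: [0.201, 0.98, -0.0, 0.001]
force: [0.1, 0.3, -0.0]
gripper_width: 0.656
grip_force: 0.0
```

The blue lid is seated at (255,170). Now I measure the terracotta lid (on the white canister) and the white lid.

```bash
python3 - <<'E'
from h import *
c=cap('wrist'); print(c['s']['tcp_pos'],disc(c,(.4635,.0048)))
for l in (25,40,60): print(disc(c,(.4536,.1386),tol=9,ltol=l))
E
```

```text
[0.46297447 0.0007123  0.20097063] (array([0.4637, 0.0059]), np.float64(0.0407), (0.4637, 0.0059, 0.041))
(array([0.4586, 0.1492]), np.float64(0.0494), (0.4573, 0.149, 0.052))
(array([0.4654, 0.146 ]), np.float64(0.0534), (0.4669, 0.1457, 0.059))
(array([0.4646, 0.1451]), np.float64(0.0534), (0.4627, 0.1437, 0.06))
```

Emit:
step_arm(steps=[[[0, 0, -0.02], [0, 0, 0], 0.06], [[0, 0, -0.03], [0, 0, 0], 0.06], [[0, 0, -0.03], [0, 0, 0], 0.06], [[0, 0, -0.015], [0, 0, 0], 0.06], [[0, 0, -0.009], [0, 0, 0], 0.06], [[0, 0, -0.002], [0, 0, 0], 0.06], [[0, 0, 0], [0, 0, 0], 0.06], [[0, 0, 0], [0, 0, 0], 0.06]])

```text
t: 26.35
tcp_pos: [0.4634, 0.0053, 0.0951]
eef_rot: [0.198, 0.98, 0.0, 0.001]
force: [-1.0, 0.4, -0.2]
gripper_width: 0.653
grip_force: 0.0
```

Emit:
step_arm(steps=[[[0, 0, -0.004], [0, 0, 0], 0.06], [[0, 0, 0], [0, 0, 0], 0.045], [[0, 0, 0], [0, 0, 0], 0.032], [[0, 0, 0], [0, 0, 0], 0.025], [[0, 0, 0], [0, 0, 0], 0.015], [[0, 0, 0], [0, 0, 0], 0.01], [[0, 0, 0], [0, 0, 0], 0.01], [[0, 0, 0], [0, 0, 0], 0.01]])

```text
t: 27.15
tcp_pos: [0.4628, 0.005, 0.0904]
eef_rot: [0.198, 0.98, 0.0, 0.0]
force: [-0.0, -0.2, 0.6]
gripper_width: 0.268
grip_force: 20.0
```

Emit:
step_arm(steps=[[[0, 0, 0.008], [0, 0, 0], 0.01], [[0, 0, 0.02], [0, 0, 0], 0.01], [[0, 0, 0.035], [0, 0, 0], 0.01], [[0, 0, 0.035], [0, 0, 0], 0.01], [[0, -0.01, 0.012], [0, 0, 0], 0.01], [[0, -0.025, 0], [0, 0, 0], 0.01], [[0, -0.04, 0], [0, 0, 0], 0.01], [[0.001, -0.046, 0], [0, 0, 0], 0.01]])

```text
t: 27.95
tcp_pos: [0.4632, -0.1165, 0.2002]
eef_rot: [0.197, 0.98, 0.0, -0.0]
force: [0.9, -0.3, -1.7]
gripper_width: 0.27
grip_force: 20.0
```

Emit:
step_arm(steps=[[[0.001, -0.046, 0], [0, 0, 0], 0.01], [[0.001, -0.046, 0], [0, 0, 0], 0.01], [[0.001, -0.046, 0], [0, 0, 0], 0.01], [[0.001, -0.046, 0], [0, 0, 0], 0.01], [[0.001, -0.046, 0], [0, 0, 0], 0.01], [[0.001, -0.04, 0], [0, 0, 0], 0.01], [[0, -0.025, 0], [0, 0, 0], 0.01], [[0, -0.01, -0.01], [0, 0, 0], 0.01]])

```text
t: 28.75
tcp_pos: [0.4682, -0.4252, 0.1905]
eef_rot: [0.2, 0.98, -0.001, 0.0]
force: [-0.2, -0.1, -0.9]
gripper_width: 0.268
grip_force: 20.0
```

Emit:
step_arm(steps=[[[0, 0, -0.02], [0, 0, 0], 0.01], [[0, 0, -0.035], [0, 0, 0], 0.01], [[0, 0, -0.035], [0, 0, 0], 0.01], [[0, 0, -0.025], [0, 0, 0], 0.01], [[0, 0, -0.015], [0, 0, 0], 0.01], [[0, 0, -0.007], [0, 0, 0], 0.01], [[0, 0, 0], [0, 0, 0], 0.01], [[0, 0, 0], [0, 0, 0], 0.01]])

```text
t: 29.55
tcp_pos: [0.4702, -0.4215, 0.0544]
eef_rot: [0.198, 0.98, -0.0, 0.001]
force: [-0.8, 0.5, -1.0]
gripper_width: 0.269
grip_force: 20.0
```

Emit:
step_arm(steps=[[[0, 0, -0.005], [0, 0, 0], 0.01], [[0, 0, -0.003], [0, 0, 0], 0.01], [[0, 0, -0.002], [0, 0, 0], 0.01], [[0, 0, -0.001], [0, 0, 0], 0.01], [[0, 0, -0.0005], [0, 0, 0], 0.01], [[0, 0, 0], [0, 0, 0], 0.01], [[0, 0, 0], [0, 0, 0], 0.01], [[0, 0, 0], [0, 0, 0], 0.01]])

```text
t: 30.35
tcp_pos: [0.4698, -0.4211, 0.042]
eef_rot: [0.198, 0.98, 0.0, 0.0]
force: [-0.8, 0.4, 2.0]
gripper_width: 0.267
grip_force: 20.0
```

Emit:
step_arm(steps=[[[0, 0, 0], [0, 0, 0], 0.026], [[0, 0, 0], [0, 0, 0], 0.03], [[0, 0, 0], [0, 0, 0], 0.045], [[0, 0, 0], [0, 0, 0], 0.06], [[0, 0, 0.008], [0, 0, 0], 0.06], [[0, 0, 0.035], [0, 0, 0], 0.06], [[0, 0, 0.045], [0, 0, 0], 0.06], [[0, 0, 0.045], [0, 0, 0], 0.06]])

```text
t: 31.15
tcp_pos: [0.4692, -0.421, 0.1766]
eef_rot: [0.198, 0.98, -0.0, -0.0]
force: [0.4, -0.5, 0.0]
gripper_width: 0.648
grip_force: 0.0
```

Emit:
step_arm(steps=[[[0, 0.01, 0.04], [0, 0, 0], 0.06], [[-0.001, 0.04, 0.01], [0, 0, 0], 0.06], [[-0.001, 0.047, 0], [0, 0, 0], 0.06], [[-0.001, 0.047, 0], [0, 0, 0], 0.06], [[-0.001, 0.047, 0], [0, 0, 0], 0.06], [[-0.001, 0.047, 0], [0, 0, 0], 0.06], [[-0.001, 0.047, 0], [0, 0, 0], 0.06], [[-0.001, 0.047, 0], [0, 0, 0], 0.06]])

```text
t: 31.95
tcp_pos: [0.4624, -0.0874, 0.2256]
eef_rot: [0.198, 0.98, 0.0, 0.001]
force: [1.1, 1.1, 0.8]
gripper_width: 0.655
grip_force: 0.0
```

Emit:
step_arm(steps=[[[-0.002, 0.047, 0], [0, 0, 0], 0.06], [[-0.002, 0.047, 0], [0, 0, 0], 0.06], [[-0.002, 0.047, 0], [0, 0, 0], 0.06], [[-0.002, 0.046, 0], [0, 0, 0], 0.06], [[-0.001, 0.03, 0], [0, 0, 0], 0.06], [[0, 0.01, 0], [0, 0, 0], 0.06], [[0, 0, 0], [0, 0, 0], 0.06], [[0, 0, 0], [0, 0, 0], 0.06]])

```text
t: 32.75
tcp_pos: [0.4539, 0.1364, 0.2251]
eef_rot: [0.199, 0.98, -0.0, 0.0]
force: [1.0, -0.7, 0.5]
gripper_width: 0.657
grip_force: 0.0
```

```bash
python3 - <<'E'
from h import *
c=cap('wrist'); save(c,'w7'); print(c['s']['tcp_pos'])
for l,t in ((20,6),(30,6),(30,9),(40,8)): print(disc(c,(.4536,.1386),tol=t,ltol=l))
E
```

```text
[0.45391669 0.13636963 0.22505414]
(array([0.4632, 0.1338]), np.float64(0.0469), (0.4608, 0.1307, 0.0513))
(array([0.4636, 0.1337]), np.float64(0.0472), (0.4623, 0.1323, 0.0514))
(array([0.4631, 0.1337]), np.float64(0.0475), (0.4622, 0.1324, 0.0516))
(array([0.4633, 0.1339]), np.float64(0.0475), (0.4624, 0.1326, 0.0516))
```

View pics/w7.png

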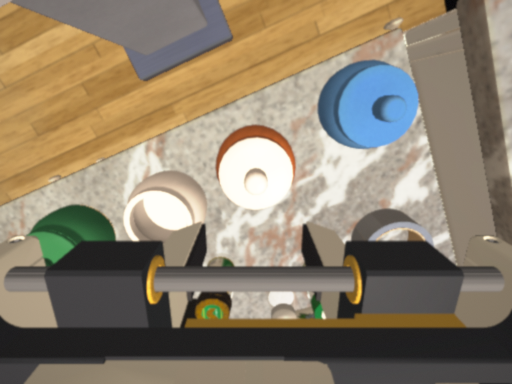

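The white lid's disc is centred around (257,173), merging with the pale counter. I threshold brightness and cast that.

```bash
python3 - <<'E'
from h import *
c=cap('wrist'); im=c['image']; m=(im.min(2)>170).astype(np.uint8); w=np.zeros_like(m); cv2.circle(w,(257,173),44,1,-1)
m=cv2.morphologyEx(m*w,cv2.MORPH_OPEN,cv2.getStructuringElement(2,(15,15)))
cs=max(cv2.findContours(m,0,2)[0],key=cv2.contourArea); (u,v),ax,_=cv2.fitEllipse(cv2.convexHull(cs))
print(c['s']['tcp_pos'],(u,v),ax,cv2.boundingRect(cs),onz(c,u,v,.081),onz(c,257,173,.081))
print('knob',onz(c,256,180,.118))
f=cap('wrist'); print('px of blue lid r check',[round(x,1) for x in proj(c,(.4536,.1386,.081))])
E
```

```text
[0.45396347 0.13603428 0.22503821] (256.3880310058594, 176.333740234375) (74.30970001220703, 78.98570251464844) (219, 138, 74, 79) [0.45576808 0.13877428 0.081     ] [0.45246773 0.14090615 0.081     ]
knob [0.44948214 0.14064889 0.118     ]
px of blue lid r check [np.float64(255.5), np.float64(174.7)]
```

Emit:
step_arm(steps=[[[0, 0.003, -0.02], [0, 0, 0], 0.06], [[0, 0, -0.035], [0, 0, 0], 0.06], [[0, 0, -0.035], [0, 0, 0], 0.06], [[0, 0, -0.02], [0, 0, 0], 0.06], [[0, 0, -0.015], [0, 0, 0], 0.06], [[0, 0, -0.006], [0, 0, 0], 0.06], [[0, 0, 0], [0, 0, 0], 0.06], [[0, 0, 0], [0, 0, 0], 0.06]])

```text
t: 33.7
tcp_pos: [0.4543, 0.1406, 0.0945]
eef_rot: [0.199, 0.98, 0.0, 0.0]
force: [-0.3, 1.0, 0.2]
gripper_width: 0.656
grip_force: 0.0
```

```bash
python3 - <<'E'
from h import *
c=cap('wrist'); save(c,'w8'); print(c['s']['tcp_pos'],[proj(c,(c['s']['tcp_pos'][0],c['s']['tcp_pos'][1],z)) for z in (.118,.084)])
E
```

```text
[0.45431074 0.14062516 0.09451243] [(np.float64(253.26077119238857), np.float64(256.4487653836438)), (np.float64(253.30456408272036), np.float64(228.96958291660076))]
```

View pics/w8.png

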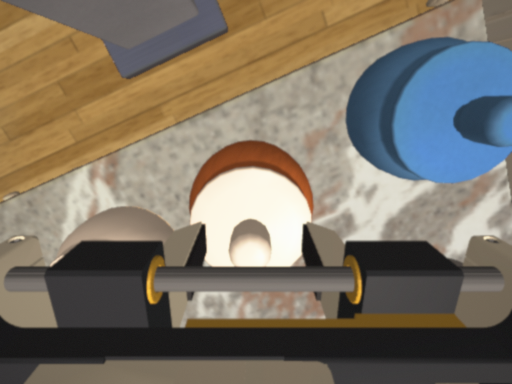

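The knob (250,245) lies between the open fingers, within 2 mm of centre. I go down and grip.

Emit:
step_arm(steps=[[[0, -0.0015, -0.004], [0, 0, 0], 0.06], [[0, 0, 0], [0, 0, 0], 0.045], [[0, 0, 0], [0, 0, 0], 0.032], [[0, 0, 0], [0, 0, 0], 0.025], [[0, 0, 0], [0, 0, 0], 0.015], [[0, 0, 0], [0, 0, 0], 0.01], [[0, 0, 0], [0, 0, 0], 0.01], [[0, 0, 0], [0, 0, 0], 0.01]])

```text
t: 34.55
tcp_pos: [0.4537, 0.1394, 0.0899]
eef_rot: [0.198, 0.98, 0.0, -0.0]
force: [0.0, -1.0, 0.5]
gripper_width: 0.264
grip_force: 20.0
```

Emit:
step_arm(steps=[[[0, 0, 0.008], [0, 0, 0], 0.01], [[0, 0, 0.02], [0, 0, 0], 0.01], [[0, 0, 0.025], [0, 0, 0], 0.01], [[0, 0, 0.015], [0, 0, 0], 0.01], [[0.001, -0.02, 0], [0, 0, 0], 0.01], [[0.002, -0.03, 0], [0, 0, 0], 0.01], [[0.003, -0.034, 0], [0, 0, 0], 0.01], [[0.002, -0.03, 0], [0, 0, 0], 0.01]])

```text
t: 35.35
tcp_pos: [0.4617, 0.024, 0.1584]
eef_rot: [0.198, 0.98, 0.0, 0.0]
force: [0.4, -0.6, -1.3]
gripper_width: 0.267
grip_force: 20.0
```

Emit:
step_arm(steps=[[[0.001, -0.015, 0], [0, 0, 0], 0.01], [[0, -0.005, 0], [0, 0, 0], 0.01], [[0, 0, 0], [0, 0, 0], 0.01], [[0, 0, 0], [0, 0, 0], 0.01], [[0, 0, 0], [0, 0, 0], 0.01], [[0, 0, 0], [0, 0, 0], 0.01], [[0, 0, 0], [0, 0, 0], 0.01], [[0, 0, 0], [0, 0, 0], 0.01]])

```text
t: 36.15
tcp_pos: [0.4627, 0.0057, 0.1578]
eef_rot: [0.198, 0.98, 0.0, -0.0]
force: [-0.2, 0.9, -1.3]
gripper_width: 0.265
grip_force: 20.0
```

```bash
python3 - <<'E'
from h import *
c=cap('wrist'); a=c['image']; s=cap('side'); 
cv2.imwrite('pics/ws9.png',cv2.cvtColor(np.hstack([cv2.resize(a[100:290,120:400],(560,380)),cv2.resize(s['image'][150:245,190:250],(240,380))]),cv2.COLOR_RGB2BGR))
print(c['s']['tcp_pos'],c['s']['force'],proj(c,(.463,.005,.074)),proj(s,(.463,.005,.074)))
E
```

```text
[0.46271724 0.00573948 0.15781928] [-0.17283784  0.86091768 -1.30852135] (np.float64(252.80123424670344), np.float64(193.8911684084127)) (np.float64(237.13987495462925), np.float64(178.04749585121087))
```

View pics/ws9.png

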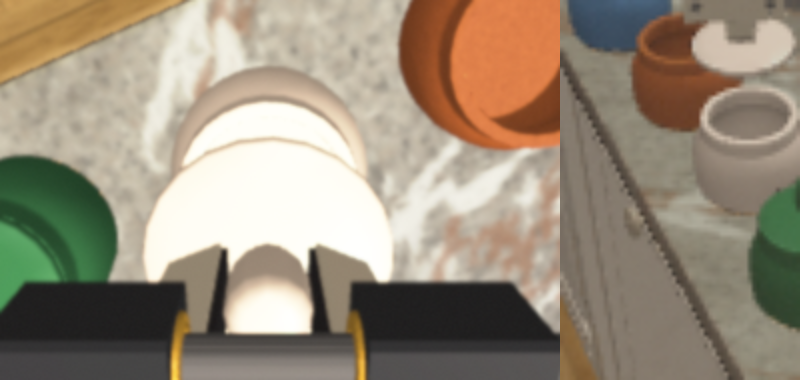

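The white lid is level and in line with the open white mouth. Lowering.

Emit:
step_arm(steps=[[[0, 0, -0.01], [0, 0, 0], 0.01], [[0, 0, -0.02], [0, 0, 0], 0.01], [[0, 0, -0.014], [0, 0, 0], 0.01], [[0, 0, -0.01], [0, 0, 0], 0.01], [[0, 0, -0.006], [0, 0, 0], 0.01], [[0, 0, -0.003], [0, 0, 0], 0.01], [[0, 0, -0.001], [0, 0, 0], 0.01], [[0, 0, 0], [0, 0, 0], 0.01]])

```text
t: 37.05
tcp_pos: [0.463, 0.0054, 0.0941]
eef_rot: [0.198, 0.98, 0.0, 0.0]
force: [0.1, 0.3, -0.9]
gripper_width: 0.266
grip_force: 20.0
```

Emit:
step_arm(steps=[[[0, 0, -0.001], [0, 0, 0], 0.01], [[0, 0, -0.001], [0, 0, 0], 0.01], [[0, 0, -0.001], [0, 0, 0], 0.01], [[0, 0, 0], [0, 0, 0], 0.01], [[0, 0, -0.0005], [0, 0, 0], 0.01], [[0, 0, 0], [0, 0, 0], 0.01], [[0, 0, 0], [0, 0, 0], 0.01], [[0, 0, 0], [0, 0, 0], 0.01]])

```text
t: 37.85
tcp_pos: [0.4628, 0.0055, 0.0904]
eef_rot: [0.198, 0.98, 0.0, 0.0]
force: [-0.1, 0.1, -0.6]
gripper_width: 0.264
grip_force: 20.0
```

Emit:
step_arm(steps=[[[0, 0, -0.0005], [0, 0, 0], 0.01], [[0, 0, 0], [0, 0, 0], 0.01], [[0, 0, -0.0004], [0, 0, 0], 0.01], [[0, 0, 0], [0, 0, 0], 0.01], [[0, 0, 0], [0, 0, 0], 0.01], [[0, 0, 0], [0, 0, 0], 0.01], [[0, 0, 0], [0, 0, 0], 0.01], [[0, 0, 0], [0, 0, 0], 0.01]])

```text
t: 38.65
tcp_pos: [0.4628, 0.0055, 0.0897]
eef_rot: [0.198, 0.98, 0.0, 0.0]
force: [-1.5, 0.9, 5.5]
gripper_width: 0.265
grip_force: 20.0
```

Seated. I release and return for the terracotta lid on the board at (0.470,-0.421).

Emit:
step_arm(steps=[[[0, 0, 0], [0, 0, 0], 0.026], [[0, 0, 0], [0, 0, 0], 0.03], [[0, 0, 0], [0, 0, 0], 0.045], [[0, 0, 0], [0, 0, 0], 0.06], [[0, 0, 0.006], [0, 0, 0], 0.06], [[0, 0, 0.025], [0, 0, 0], 0.06], [[0, 0, 0.04], [0, 0, 0], 0.06], [[0, 0, 0.04], [0, 0, 0], 0.06]])

```text
t: 39.45
tcp_pos: [0.4621, 0.0051, 0.2018]
eef_rot: [0.198, 0.98, -0.001, -0.001]
force: [0.6, 1.1, -0.0]
gripper_width: 0.652
grip_force: 0.0
```

Emit:
step_arm(steps=[[[0, -0.025, 0], [0, 0, 0], 0.06], [[0.001, -0.047, 0], [0, 0, 0], 0.06], [[0.001, -0.047, 0], [0, 0, 0], 0.06], [[0.001, -0.047, 0], [0, 0, 0], 0.06], [[0.001, -0.047, 0], [0, 0, 0], 0.06], [[0.001, -0.047, 0], [0, 0, 0], 0.06], [[0.001, -0.047, 0], [0, 0, 0], 0.06], [[0.001, -0.047, 0], [0, 0, 0], 0.06]])

```text
t: 40.25
tcp_pos: [0.4695, -0.3503, 0.2009]
eef_rot: [0.198, 0.98, 0.0, 0.0]
force: [0.9, 0.4, -0.4]
gripper_width: 0.652
grip_force: 0.0
```

Emit:
step_arm(steps=[[[0, -0.045, 0], [0, 0, 0], 0.06], [[0, -0.027, -0.02], [0, 0, 0], 0.06], [[0, 0, -0.03], [0, 0, 0], 0.06], [[0, 0, -0.015], [0, 0, 0], 0.06], [[0, 0, 0], [0, 0, 0], 0.06], [[0, 0, 0], [0, 0, 0], 0.06], [[0, 0, 0], [0, 0, 0], 0.06], [[0, 0, 0], [0, 0, 0], 0.06]])

```text
t: 41.05
tcp_pos: [0.4706, -0.4205, 0.1368]
eef_rot: [0.198, 0.98, -0.0, 0.001]
force: [0.7, -0.7, 0.4]
gripper_width: 0.656
grip_force: 0.0
```

```bash
python3 - <<'E'
from h import *
c=cap('wrist'); print(c['s']['tcp_pos'],disc(c,(.470,-.421),z=.032,tol=10))
E
```

```text
[ 0.47056863 -0.42052396  0.13684578] (array([ 0.4706, -0.4208]), np.float64(0.0409), (0.4706, -0.4208, 0.0412))
```

Emit:
step_arm(steps=[[[0, 0, -0.02], [0, 0, 0], 0.06], [[0, 0, -0.03], [0, 0, 0], 0.06], [[0, 0, -0.02], [0, 0, 0], 0.06], [[0, 0, -0.013], [0, 0, 0], 0.06], [[0, 0, -0.007], [0, 0, 0], 0.06], [[0, 0, -0.004], [0, 0, 0], 0.06], [[0, 0, 0], [0, 0, 0], 0.06], [[0, 0, 0], [0, 0, 0], 0.06]])

```text
t: 41.9
tcp_pos: [0.4701, -0.421, 0.0423]
eef_rot: [0.198, 0.98, -0.0, 0.001]
force: [-1.2, -0.3, -0.2]
gripper_width: 0.651
grip_force: 0.0
```

Emit:
step_arm(steps=[[[0, 0, 0], [0, 0, 0], 0.05], [[0, 0, 0], [0, 0, 0], 0.04], [[0, 0, 0], [0, 0, 0], 0.03], [[0, 0, 0], [0, 0, 0], 0.025], [[0, 0, 0], [0, 0, 0], 0.015], [[0, 0, 0], [0, 0, 0], 0.01], [[0, 0, 0], [0, 0, 0], 0.01], [[0, 0, 0], [0, 0, 0], 0.01]])

```text
t: 42.7
tcp_pos: [0.4698, -0.4206, 0.0415]
eef_rot: [0.198, 0.98, -0.0, 0.0]
force: [0.7, -0.1, 1.4]
gripper_width: 0.269
grip_force: 20.0
```

Emit:
step_arm(steps=[[[0, 0, 0.008], [0, 0, 0], 0.01], [[0, 0, 0.02], [0, 0, 0], 0.01], [[0, 0, 0.035], [0, 0, 0], 0.01], [[0, 0, 0.04], [0, 0, 0], 0.01], [[0, 0, 0.04], [0, 0, 0], 0.01], [[0, 0.015, 0.016], [0, 0, 0], 0.01], [[-0.001, 0.03, 0], [0, 0, 0], 0.01], [[-0.001, 0.045, 0], [0, 0, 0], 0.01]])

```text
t: 43.5
tcp_pos: [0.4671, -0.3321, 0.2017]
eef_rot: [0.2, 0.98, -0.001, 0.001]
force: [1.0, 0.5, -1.2]
gripper_width: 0.266
grip_force: 20.0
```

Emit:
step_arm(steps=[[[-0.001, 0.046, 0], [0, 0, 0], 0.01], [[-0.001, 0.046, 0], [0, 0, 0], 0.01], [[-0.001, 0.046, 0], [0, 0, 0], 0.01], [[-0.001, 0.046, 0], [0, 0, 0], 0.01], [[-0.001, 0.046, 0], [0, 0, 0], 0.01], [[-0.001, 0.046, 0], [0, 0, 0], 0.01], [[-0.001, 0.046, 0], [0, 0, 0], 0.01], [[-0.001, 0.046, 0], [0, 0, 0], 0.01]])

```text
t: 44.3
tcp_pos: [0.4593, 0.039, 0.201]
eef_rot: [0.198, 0.98, 0.0, 0.0]
force: [2.4, 0.6, -1.8]
gripper_width: 0.269
grip_force: 20.0
```

Emit:
step_arm(steps=[[[-0.002, 0.045, 0], [0, 0, 0], 0.01], [[-0.002, 0.035, 0], [0, 0, 0], 0.01], [[-0.002, 0.02, 0], [0, 0, 0], 0.01], [[0, 0.002, 0], [0, 0, 0], 0.01], [[0, 0, -0.02], [0, 0, 0], 0.01], [[0, 0, -0.02], [0, 0, 0], 0.01], [[0, 0, 0], [0, 0, 0], 0.01], [[0, 0, 0], [0, 0, 0], 0.01]])

```text
t: 45.1
tcp_pos: [0.4538, 0.1384, 0.1609]
eef_rot: [0.199, 0.98, -0.0, -0.0]
force: [0.5, -0.1, -0.1]
gripper_width: 0.268
grip_force: 20.0
```

```bash
python3 - <<'E'
from h import *
c=cap('wrist'); a=c['image']; s=cap('side'); 
cv2.imwrite('pics/ws10.png',cv2.cvtColor(np.hstack([cv2.resize(a[100:290,120:400],(560,380)),cv2.resize(s['image'][130:225,180:240],(240,380))]),cv2.COLOR_RGB2BGR))
print(c['s']['tcp_pos'],c['s']['force'])
E
```

```text
[0.45378547 0.13844046 0.16088186] [ 0.52719615 -0.12258083 -0.05343573]
```

View pics/ws10.png

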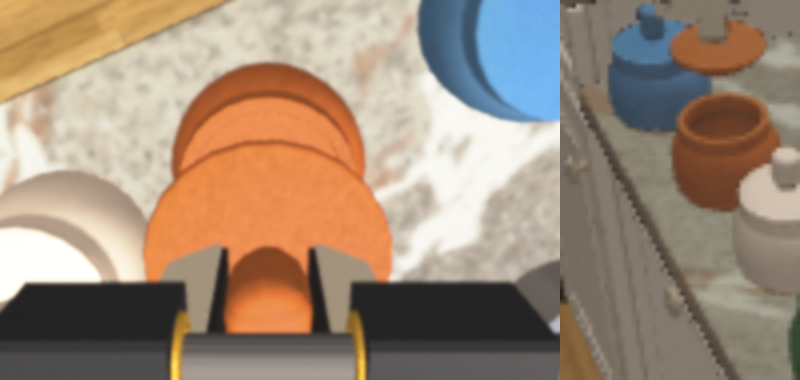

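The lid is centred on the terracotta mouth, and the white and blue lids sit level. Lowering.

Emit:
step_arm(steps=[[[0, 0.0005, -0.01], [0, 0, 0], 0.01], [[0, 0, -0.02], [0, 0, 0], 0.01], [[0, 0, -0.016], [0, 0, 0], 0.01], [[0, 0, -0.01], [0, 0, 0], 0.01], [[0, 0, -0.006], [0, 0, 0], 0.01], [[0, 0, -0.003], [0, 0, 0], 0.01], [[0, 0, -0.001], [0, 0, 0], 0.01], [[0, 0, 0], [0, 0, 0], 0.01]])

```text
t: 46.0
tcp_pos: [0.454, 0.14, 0.0948]
eef_rot: [0.198, 0.98, 0.0, 0.0]
force: [0.1, 0.1, -1.2]
gripper_width: 0.266
grip_force: 20.0
```

Emit:
step_arm(steps=[[[0, 0, -0.001], [0, 0, 0], 0.01], [[0, 0, -0.001], [0, 0, 0], 0.01], [[0, 0, -0.001], [0, 0, 0], 0.01], [[0, 0, -0.001], [0, 0, 0], 0.01], [[0, 0, -0.0005], [0, 0, 0], 0.01], [[0, 0, 0], [0, 0, 0], 0.01], [[0, 0, 0], [0, 0, 0], 0.01], [[0, 0, 0], [0, 0, 0], 0.01]])

```text
t: 46.8
tcp_pos: [0.4537, 0.14, 0.09]
eef_rot: [0.198, 0.98, 0.0, 0.0]
force: [0.5, -0.1, -1.3]
gripper_width: 0.265
grip_force: 20.0
```

Emit:
step_arm(steps=[[[0, 0, -0.0005], [0, 0, 0], 0.01], [[0, 0, 0], [0, 0, 0], 0.01], [[0, 0, -0.0004], [0, 0, 0], 0.01], [[0, 0, 0], [0, 0, 0], 0.01], [[0, 0, 0], [0, 0, 0], 0.01], [[0, 0, 0], [0, 0, 0], 0.01], [[0, 0, 0], [0, 0, 0], 0.01], [[0, 0, 0], [0, 0, 0], 0.01]])

```text
t: 47.6
tcp_pos: [0.4538, 0.14, 0.0896]
eef_rot: [0.198, 0.98, 0.0, 0.0]
force: [-3.1, -1.2, 9.2]
gripper_width: 0.266
grip_force: 20.0
```

Emit:
step_arm(steps=[[[0, 0, 0], [0, 0, 0], 0.026], [[0, 0, 0], [0, 0, 0], 0.03], [[0, 0, 0], [0, 0, 0], 0.045], [[0, 0, 0], [0, 0, 0], 0.06], [[0, 0, 0.006], [0, 0, 0], 0.06], [[0, 0, 0.03], [0, 0, 0], 0.06], [[0, 0, 0.045], [0, 0, 0], 0.06], [[0, 0, 0.045], [0, 0, 0], 0.06]])

```text
t: 48.4
tcp_pos: [0.4532, 0.1394, 0.2166]
eef_rot: [0.198, 0.98, -0.001, -0.0]
force: [1.1, 1.2, -0.0]
gripper_width: 0.653
grip_force: 0.0
```

Emit:
step_arm(steps=[[[0, 0, 0.03], [0, 0, 0], 0.06], [[0, -0.02, 0.03], [0, 0, 0], 0.06], [[0, -0.045, 0], [0, 0, 0], 0.06], [[0, -0.045, 0], [0, 0, 0], 0.06], [[0, -0.045, 0], [0, 0, 0], 0.06], [[0, -0.045, 0], [0, 0, 0], 0.06], [[0, -0.045, 0], [0, 0, 0], 0.06], [[0, -0.045, 0], [0, 0, 0], 0.06]])

```text
t: 49.2
tcp_pos: [0.4533, -0.1518, 0.2756]
eef_rot: [0.198, 0.98, 0.0, 0.0]
force: [1.0, 0.5, 0.0]
gripper_width: 0.652
grip_force: 0.0
```

Emit:
step_arm(steps=[[[0, -0.045, 0], [0, 0, 0], 0.06], [[0, -0.045, 0], [0, 0, 0], 0.06], [[0, -0.04, 0], [0, 0, 0], 0.06], [[0, -0.02, 0], [0, 0, 0], 0.06], [[0, 0, 0], [0, 0, 0], 0.06], [[0, 0, 0], [0, 0, 0], 0.06], [[0, 0, 0], [0, 0, 0], 0.06], [[0, 0, 0], [0, 0, 0], 0.06]])

```text
t: 50.0
tcp_pos: [0.4541, -0.2986, 0.2751]
eef_rot: [0.197, 0.98, 0.0, 0.0]
force: [0.3, -0.9, -0.4]
gripper_width: 0.65
grip_force: 0.0
```

```bash
python3 - <<'E'
from h import *
s=cap('side'); t=cap('top'); A=cv2.resize(s['image'][120:240,180:285],(420,480)); B=cv2.resize(t['image'][165:270,100:180],(366,480))
cv2.imwrite('pics/fin.png',cv2.cvtColor(np.hstack([A,B]),cv2.COLOR_RGB2BGR)); print(s['s']['tcp_pos'],s['s']['t'],s['s']['grip_force'])
E
```

```text
[ 0.45412927 -0.29864507  0.27509957] 50.0 0.0
```

View pics/fin.png

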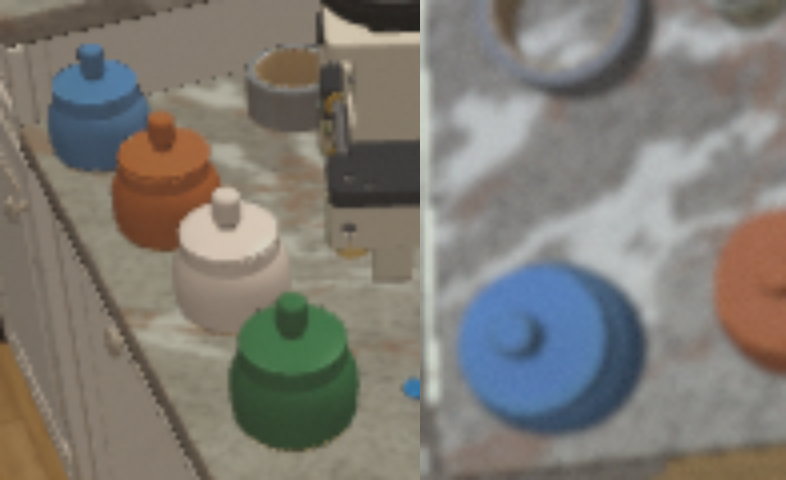

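All four lids sit level on their own colours (knobs at 91,60; 160,130; 226,205; 291,312), and the gripper is clear. Handing in.

```bash
python3 -c "
from workcell import manip
print(manip.close_job())"
```

```text
the job is handed in; nothing more can be done
None
```

All four lids are on the canisters of their own colour, level and seated in the last camera views, and the job was handed in at about 50 s of the 134 s limit; the hand-in did not return a verdict.

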